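# Drive out a hinge pin with a punch and catch it

## Robot

A 6-joint arm with a two-finger parallel gripper is mounted at the origin on the work surface. World frame = base frame: x ahead of the robot, y to its left, z up, the work surface at z = 0. Lengths are in m, angles in rad, forces in N, time in s.
With the tool pointing down it reaches from about 0.275 to 0.75 m from the base axis. Payload 10.2 kg.
Tool frame: the origin (TCP) lies midway between the tips of the shut fingers; the grasp point (between the pads) lies 19 mm behind it; x points along the fingers, y is the direction in which the jaws open and shut, and the axes are right-handed (so a half turn about x gives the same grasp; the last joint's range is limited). The gripper opens to 85 mm and grips with 20 to 120 N. Pads are 22 mm wide; open, the fingers measure 114 mm over their backs; the gripper's body (76 mm by 85 mm) begins 54 mm behind the grasp point. The pads swing forward as they close: fully open they stand 13 mm farther back than shut.
Start: joints at [0.974, 0.313, 1.498, -0, 1.331, -0.223], TCP at [0.192, 0.489, 0.231] pointing down, gripper open.
Joint ranges: [-2.94, 2.94], [-0.97, 2.17], [0.19, 2.56], [-1.23, 4.37], [0.02, 3.11], [-2.88, 2.88]. Speed limits (rad/s): [2.39, 2.39, 3.01, 3.14, 3.14, 3.14].

## Interface

Orientations are given as a unit quaternion [w, x, y, z].
In Python, from station import r gives the robot as it stands. The module is installed in compiled form; this text tells all that it offers.
- The arm moves only by the shell command python3 -m jog 'ROWS'. ROWS is JSON, a list that holds one entry, the list of rows, each a list of 5 numbers: the closure, from 0 (fully open) to 1 (shut), then the shift along the tool's x, y, z in cm, then the turn about the tool's x in rad. In form: [[[fingers, dx, dy, dz, yaw], ...]]. A call has 1 to 12 rows; each row shifts and turns the commanded pose from where the row before left it, along the tool's axes as they then stand; what a row does not reach is not made up. A row lasts 1/10 s, in which the tool goes at most 50 mm and 8.59 degrees, less where a joint would pass 70% of its speed; a pose out of reach is approached as far as the arm can. A call with a gripper value outside its range is refused whole. The fingers move at their own pace and stop on an object; the grip force is fixed at half the most. Time passes only in rows, so rows that do not move let the fingers close. It gives the time, the measured TCP pose, the force and the opening at its end, in the units of the state.
- r.observe(): the state, without advancing time (a new reading comes with each control period).
- r.read_camera(name): name is "side" or "top" or "wrist"; returns (picture, depth): 400x640x3 uint8, blue, green, red; 400x640 float32, m along the optical axis (not along the pixel's ray), 0 where there is no reading.
- r.get_calibration(name): a dict with "vertical_fov" (degrees; the focal length in pixels is half the picture's height over the tangent of half this angle, whatever the lens; pixels are square), "cx", "cy" (the principal point, pixels), "R" (3x3) and "t" (3): a world point X has camera coordinates R X + t. Camera axes: x right, y down, z forward; pixel columns grow to the right and rows downward; lengths in m; the calibration is good to about 2 mm. The wrist camera is an equidistant fisheye: a pixel r from the principal point sees the ray r / f radians off the axis. A picture is of the moment at which its call begins: read the wrist's pose just before it. get_calibration takes no time and is no camera call; for the wrist camera it gives the pose at the moment of the call.
- r.job_done(): hands the job in, once; it reports no verdict.
The state is a dict: "clock": time; "joint_pos": joint angles; "joint_vel": joint speeds; "effort": joint torques, N m; "tool_pos": TCP position; "tool_rot": TCP orientation; "ft_force": force on the tool from outside, world axes, zero at the start; "moment": the same for the moment, N m; "width": finger opening in m.
Only numpy, scipy, OpenCV 4.12 (cv2) and the standard library are available. Lean on these libraries where they do the work, as an engineer would, in place of code of your own. Each camera call takes 0.05 s, during which the arm holds its last target. There are 200 camera calls.

## Task

The pin has to come out of the brass hinge clamped at a slant in the vise. Set the open parts tray flat on the bench below the lower end of the hinge barrel, lift the punch off its two-pronged hook, and push it down the barrel until its collar sits against the top of the barrel, so that the pin is driven out of the lower end and drops into the tray. Leave the punch standing fully home in the barrel to hold the hinge together and the pin lying in the tray; do not handle the pin with the gripper and do not knock the other things on the bench about.

Things in the scene. Friction and masses are not known exactly. Their poses are not given: they have to be found in the camera images.
- vise: Small grey bench vise, fixed. Origin: underside of its base, on the bench. Base 100 mm in x, y from -105 to +30 mm; jaws 101 mm high, y -55 to +15; a screw with a 90 mm bar sticks out to x = -88, 62 mm high. The jaws hold the hinge's leaves; the barrel overhangs on the +y side, and the bench below it, beyond y = +30, is free.
- hinge: Brass butt hinge folded shut, clamped in the vise (fixed). Round barrel 28 mm thick, 50 mm long, with a through bore 14 mm wide, its upper mouth countersunk to 20 mm. Origin: centre of the upper mouth, at vise (0, 30, 150) mm. z runs up along the bore, leaning 35 degrees from vertical towards the vise's -y; the barrel fills z -50 to 0, the leaves go to its -y.
- hinge_exit (a point): Centre of the lower end of the bore, 109 mm above the bench. The pin leaves it along the hinge's -z (slanting down towards the vise's +y) and, driven slowly, drops onto the bench or tray about 30 to 70 mm farther to the vise's +y; a tray centred 50 mm to +y of this point catches it.
- pin: Steel pin, diameter 12 mm, 40 mm long, 36 g, in the hinge's bore, its upper end 6 mm below the upper mouth. Origin: its middle; z along its length. A spring ball in the barrel's side, 24 mm below the mouth, grips it: about 6 to 12 N along the bore drives it until its tail passes the ball; then it slides out by its own weight.
- stand: Wooden stand (fixed): base 130 by 80 by 12 mm, a post 50 mm wide and 118 mm high at x = +52, and two steel prongs 8 mm thick pointing to its -x at y = +-11.5 mm, upper side 110 mm above the bench, tips turned up to 124 mm at x = -30. Origin: underside, straight below the hanging punch.
- punch: Pin punch hanging upright by its collar on the prongs, 100 g. Steel shank 10 mm thick, 65 mm long, nose chamfered; collar 32 mm wide, 6 mm thick; above it a square black handle 18 by 18 mm (sides along x and y), 56 mm tall. Origin: centre of the collar's underside (110 mm above the bench while hanging); z towards the handle, top at z = 62 mm. Lift at least 66 mm to clear the prongs straight up.
- punch_nose (a point): Tip of the punch's shank, 65 mm below its origin.
- tray: Open aluminium parts tray, 100 by 100 by 30 mm, wall and floor 4 mm, 300 g. Origin: underside centre, on the bench. On its +y side a black upright grip block 16 mm (x) by 28 mm (y), from the bench to 44 mm high, centred 70 mm from the origin and joined to the tray by a low bar; held by it, the tray slides on the bench.
- jar: Glass jar with steel lid, diameter 60, height 75 mm; bystander, origin under its centre.
- wrench: Steel wrench lying flat on the bench, about 180 mm long; bystander.
- screwdriver: Wood-handled screwdriver lying on the bench, about 200 mm long; bystander.
- tape: Grey tape measure standing on the bench, 65 by 30 by 60 mm; bystander.
- spare_hinge: Spare open brass hinge lying flat on the bench, 88 by 70 mm; bystander.
- hammer: Wood-handled hammer lying on the bench, 240 mm long; bystander.
- glue: White bottle, diameter 50, height 150 mm; bystander, origin under its centre.
- can: Steel can, diameter 74, height 100 mm; bystander, origin under its centre.
There are look-alikes about, which are no part of the job. Leave any pink or turquoise look-alike of the vise alone.

How it is judged:
By the outcome, as a careful person would: the job done as asked, in the order asked, and still so for the second after the job is handed in, with the robot touching nothing.
It also fails if it takes over 51 s, if anything falls off the work surface, if the arm or the gripper's body presses on something with over 40 N, if the wrist force passes 120 N, or if a joint passes its speed limit or range.

## Working session

There is one attempt and no reset: what is moved stays moved. The work goes in short steps, Python scripts to look and compute and a shell command to move; the robot and the scene stay as the last step left them, time stands still between calls to the robot, and variables do not carry over. Pictures are saved under pics/ and viewed, about 8 in all and at most 12, crops included, and the job is handed in when it is done.

```bash
mkdir -p pics; python3 - <<'E'
from station import r
import cv2,numpy as np
s=r.observe();print(s)
for n in("side","top"):
    p,d=r.read_camera(n);cv2.imwrite(f"pics/{n}0.png",p);np.save(f"{n}0.npy",d);c=r.get_calibration(n);print(n,c)
E
```

```text
{'clock': 0.0, 'joint_pos': array([ 9.73603090e-01,  3.13454177e-01,  1.49841993e+00, -1.66461681e-05,
        1.33099909e+00, -2.23383190e-01]), 'joint_vel': array([-0.0010386 , -0.00133152, -0.00044588, -0.00154532,  0.00026515,
       -0.0008502 ]), 'effort': array([ 9.04979024e-04, -4.12279236e+01, -2.59734339e+01, -1.06944797e-04,
        4.38135306e-03, -6.75691524e-06]), 'tool_pos': array([0.19157391, 0.48852932, 0.23073939]), 'tool_rot': array([ 0.69461661,  0.13097482,  0.6949673 , -0.13180972]), 'ft_force': array([-0.0906425 ,  0.28515041, -0.16814867]), 'moment': array([-0.02874324, -0.03632385, -0.00079067]), 'width': 0.08514275652786446}
side {'vertical_fov': 46.05113665624078, 'cx': 320.6509289790876, 'cy': 196.5305741750643, 'R': array([[ 9.23330524e-01, -3.84005610e-01, -6.59980563e-04],
       [-2.63152070e-01, -6.31488097e-01, -7.29365321e-01],
       [ 2.79663605e-01,  6.73618939e-01, -6.84124106e-01]]), 't': array([-0.47519028,  0.18675589,  1.32906809])}
top {'vertical_fov': 50.726043139535975, 'cx': 321.80586509044986, 'cy': 208.63004299811286, 'R': array([[-0.0117787 , -0.99991854, -0.00491778],
       [-0.99450969,  0.01222612, -0.10392783],
       [ 0.10397949,  0.00366664, -0.99457268]]), 't': array([-0.03291004,  0.54451239,  1.31260079])}
```

View pics/top0.png

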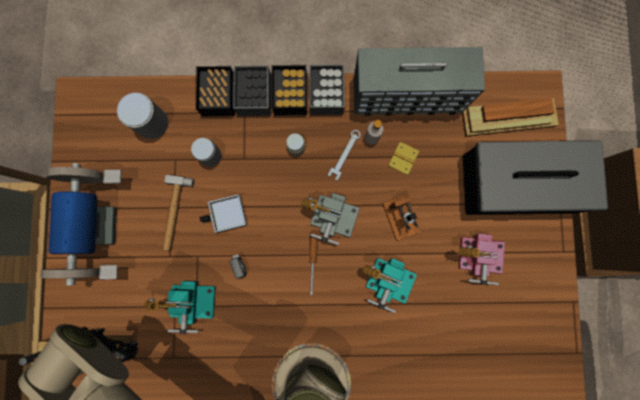

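View pics/side0.png

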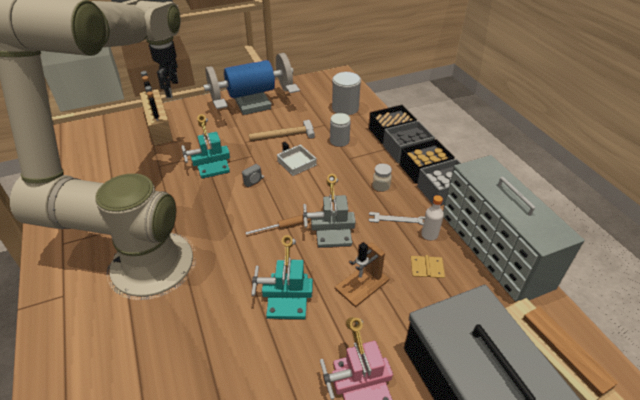

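The grey vise is at about (333,215) in the top view with the barrel to its left. The tray is at (228,213) with its grip at (206,218), and the stand is at (402,217). I'll zoom in on these and build the point helper.

```bash
cat > h.py <<'E'
import numpy as np,cv2
from station import r
def cloud(n,d):
    c=r.get_calibration(n);f=200/np.tan(np.radians(c["vertical_fov"]/2))
    v,u=np.mgrid[0:400,0:640]
    P=np.stack([(u-c["cx"])/f*d,(v-c["cy"])/f*d,d],-1)
    return (P-c["t"])@c["R"]
E
python3 - <<'E'
from h import *
np.set_printoptions(precision=4,suppress=True)
p=cv2.imread("pics/top0.png");c=p[165:265,195:425]
cv2.imwrite("pics/topcrop.png",cv2.resize(c,None,fx=3.4,fy=3.4,interpolation=cv2.INTER_CUBIC))
W=cloud("top",np.load("top0.npy"));S=cloud("side",np.load("side0.npy"))
# tray / vise / stand from merged clouds
def box(W,u0,u1,v0,v1): return W[v0:v1,u0:u1].reshape(-1,3)
for nm,b,zl,zh in [("tray rim",(195,255,185,245),.02,.034),("grip top",(195,255,185,245),.037,.05),("vise jaws",(300,370,180,250),.09,.108),("vise base/low",(300,370,180,250),.01,.06),("barrel",(300,370,180,250),.125,.17),("stand base",(380,425,185,245),.006,.016),("post",(380,425,185,245),.114,.121),("handle top",(380,425,185,245),.15,.19)]:
    q=box(W,*b);q=q[(q[:,2]>zl)&(q[:,2]<zh)]
    if len(q)<3: print(nm,len(q));continue
    r_=cv2.minAreaRect(q[:,:2].astype(np.float32)*1000)
    print(nm,len(q),q.mean(0),r_)
E
```

```text
tray rim 204 [0.535  0.2685 0.0287] ((531.690673828125, 277.2327880859375), (100.69942474365234, 127.66539001464844), 13.1786470413208)
grip top 53 [0.5188 0.3311 0.0436] ((534.8919067382812, 332.8848571777344), (52.392791748046875, 29.613574981689453), 4.716945171356201)
vise jaws 408 [ 0.5355 -0.0653  0.1013] ((536.2064208984375, -61.551841735839844), (76.10595703125, 69.43052673339844), 72.37519836425781)
vise base/low 1047 [ 0.5062 -0.0776  0.0255] ((495.2081298828125, -71.43714904785156), (139.74554443359375, 189.5410614013672), 75.03268432617188)
barrel 149 [ 0.547  -0.009   0.1427] ((542.589599609375, -12.252132415771484), (60.353275299072266, 33.38233947753906), 49.61626052856445)
stand base 654 [ 0.5074 -0.288   0.0115] ((524.1519775390625, -299.08697509765625), (138.49082946777344, 190.67127990722656), 88.44161987304688)
post 132 [ 0.5323 -0.2851  0.1174] ((518.9134521484375, -291.6138610839844), (92.8411636352539, 48.022361755371094), 19.42683982849121)
handle top 48 [ 0.5055 -0.2945  0.1704] ((505.81658935546875, -295.69158935546875), (17.136035919189453, 19.347585678100586), 16.92959213256836)
```

View pics/topcrop.png

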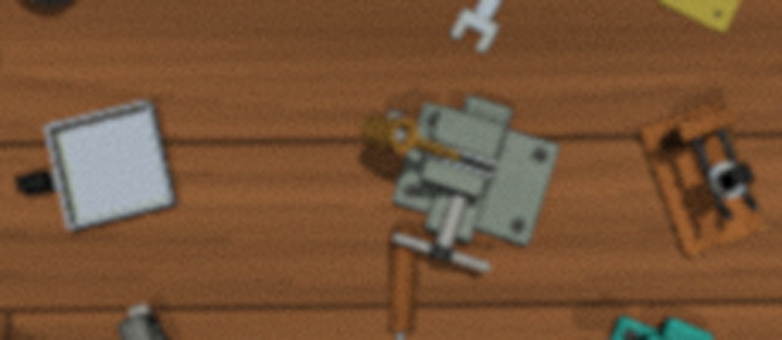

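```bash
cat >> h.py <<'E'
from scipy.spatial.transform import Rotation as Ro
def state():
    s=r.observe();q=s["tool_rot"];return s,Ro.from_quat([q[1],q[2],q[3],q[0]]).as_matrix()
def go(x,y,z,jaw=None):
    """shift in cm (tool axes as now) to a TCP target, and the turn to bring tool y to world heading jaw (deg, mod 180)"""
    s,R=state();d=R.T@(np.array([x,y,z])-s["tool_pos"])*100
    h=np.degrees(np.arctan2(R[1,1],R[0,1]));print("heading now %.1f"%h,"shift",d.round(2),"j",s["joint_pos"].round(2),"F",s["ft_force"].round(1),"w",round(s["width"],4))
    if jaw is not None:
        t=(jaw-h+90)%180-90; print("turn (rad, tool x down: negative of world yaw)",-np.radians(t), "or",-np.radians(t-180*np.sign(t)))
E
python3 - <<'E'
from h import *
np.set_printoptions(precision=3,suppress=True)
print(state()[1]); go(.519,.331,.06,13.2)
E
```

```text
[[-0.001  0.365  0.931]
 [-0.001  0.931 -0.365]
 [-1.    -0.001 -0.   ]]
heading now 68.6 shift [17.07 -2.69 36.24] j [ 0.97  0.31  1.5  -0.    1.33 -0.22] F [-0.1  0.1 -0.5] w 0.0854
turn (rad, tool x down: negative of world yaw) 0.9666439857105458 or -2.1749486678792476
```

```bash
python3 -m jog '[[[0,0,-0.3,4,0],[0,0,-0.3,4,0],[0,0,-0.3,4,0],[0,0,-0.3,4,0],[0,0,-0.3,4,0],[0,0,-0.3,4,0],[0,0,-0.3,4,0],[0,0,-0.3,4,0],[0,0,-0.3,4,0.14],[0,0,0,0,0.14],[0,0,0,0,0.14],[0,0,0,0,0.14]]]'; python3 -m jog '[[[0,2,0,0,0.14],[0,2,0,0,0.14],[0,2,0,0,0.13],[0,2,0,0,0],[0,0,0,0,0]]]'
python3 - <<'E'
from h import *
go(.519,.331,.012,13.2)
p,d=r.read_camera("wrist");cv2.imwrite("pics/w1.png",p);c=r.get_calibration("wrist");print(c)
E
```

```text
clock: 1.3
tool_pos: [0.5171, 0.3318, 0.2307]
tool_rot: [0.63, 0.32, 0.631, -0.321]
ft_force: [0.4, 0.3, 0.3]
width: 0.0854
clock: 1.8
tool_pos: [0.5157, 0.3316, 0.1483]
tool_rot: [0.552, 0.438, 0.554, -0.442]
ft_force: [0.1, 0.1, -0.2]
width: 0.0851
heading now 13.0 shift [13.63  0.39  0.12] j [ 0.38  0.58  1.32 -0.    1.25  0.15] F [ 0.1  0.1 -0.2] w 0.0851
turn (rad, tool x down: negative of world yaw) -0.003230279344908044 or 3.1383623742448847
{'vertical_fov': 65.70646984690485, 'cx': 318.15091340582427, 'cy': 197.17824653801756, 'R': array([[ 0.97388864,  0.22701058, -0.00266724],
       [ 0.2184626 , -0.93389158,  0.28305584],
       [ 0.06176576, -0.27624756, -0.95909972]]), 't': array([-0.57863598,  0.18260652,  0.35924857])}
```

View pics/w1.png

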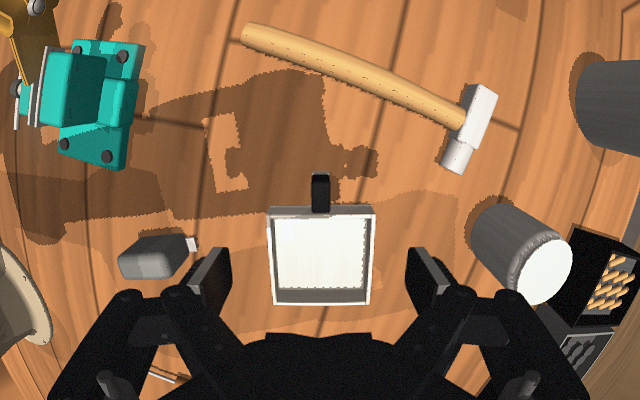

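```bash
cat >> h.py <<'E'
def fproj(X,c):
    f=200/np.tan(np.radians(c["vertical_fov"]/2));p=c["R"]@np.asarray(X,float)+c["t"]
    a=np.arctan2(np.hypot(p[0],p[1]),p[2]);return np.array([c["cx"],c["cy"]])+f*a*p[:2]/np.hypot(p[0],p[1])
def fcloud(d,c):
    f=200/np.tan(np.radians(c["vertical_fov"]/2));v,u=np.mgrid[0:400,0:640]
    x=u-c["cx"];y=v-c["cy"];a=np.hypot(x,y)/f;k=np.where(a>1e-6,np.tan(a)/np.maximum(a,1e-6)/f,1/f)
    return (np.stack([x*k*d,y*k*d,d],-1)-c["t"])@c["R"]
E
python3 - <<'E'
from h import *
c=r.get_calibration("wrist")
for X in [(.519,.331,.044),(.535,.264,.004)]: print(fproj(X,c))
p,d=r.read_camera("wrist");np.save("w1.npy",d)
W=fcloud(d,c)
for z0,z1,n in[(.04,.047,"griptop"),(.027,.033,"rim")]:
    q=W[165:320,255:390].reshape(-1,3);q=q[(q[:,2]>z0)&(q[:,2]<z1)];print(n,len(q),q.mean(0),cv2.minAreaRect(q[:,:2].astype(np.float32)*1000))
E
```

```text
[320.35691745 196.36687745]
[320.40088583 249.73826422]
griptop 554 [0.51756192 0.33033792 0.04226147] ((517.6968383789062, 330.01104736328125), (14.527752876281738, 26.702913284301758), 12.864716529846191)
rim 1383 [0.53379326 0.27029035 0.02825287] ((530.4056396484375, 278.1344909667969), (100.62675476074219, 134.57977294921875), 13.562835693359375)
```

```bash
python3 -m jog '[[[0,2.7,0.3,0,0],[0,2.7,0,0,0],[0,2.7,0,0,0],[0,2.7,0,0,0],[0,2.6,0,0,0],[0,0,0,0,0],[1,0,0,0,0],[1,0,0,0,0],[1,0,0,0,0],[1,0,0,0,0],[1,0,0,0,0],[1,0,0,0,0]]]'
python3 - <<'E'
from h import *
# tray target: vise y 108.7; vise yaw -17.6, origin
yv=np.array([.302,.953]);o=np.array([.5422,-.0425])
t=o+yv*.1087;print("tray",t)
for yaw in(-17.6,0,13.3):
    a=np.radians(yaw+90);g=t+.07*np.array([np.cos(a),np.sin(a)]);print(yaw,"grip",g);go(g[0],g[1],.012,yaw)
E
```

```text
clock: 3.1
tool_pos: [0.5202, 0.333, 0.0181]
tool_rot: [0.554, 0.44, 0.553, -0.44]
ft_force: [-2.0, -0.5, 6.3]
width: 0.0149
tray [0.5750274 0.0610911]
-17.6 grip [0.59619329 0.12781445]
heading now 13.0 shift [ 0.61  2.78 21.7 ] j [0.38 0.74 1.41 0.   0.99 0.15] F [-2.  -0.5  6.3] w 0.0149
turn (rad, tool x down: negative of world yaw) 0.5343124693249669 or -2.6072801842648263
0 grip [0.5750274 0.1310911]
heading now 13.0 shift [ 0.61  0.8  20.91] j [0.38 0.74 1.41 0.   0.99 0.15] F [-2.  -0.5  6.3] w 0.0149
turn (rad, tool x down: negative of world yaw) 0.22713452097396486 or -2.9144581326158283
13.3 grip [0.55892392 0.12921362]
heading now 13.0 shift [ 0.61 -0.82 20.73] j [0.38 0.74 1.41 0.   0.99 0.15] F [-2.  -0.5  6.3] w 0.0149
turn (rad, tool x down: negative of world yaw) -0.004994269541280908 or 3.1365983840485123
```

```bash
python3 -m jog '[[[1,0,0,0,0.1],[1,0,0,0,0.1],[1,0,0,0,0.1],[1,0,0,0,0.1],[1,0,0,0,0.134],[1,0,0,0,0]]]'
python3 - <<'E'
from h import *
go(.5962,.1278,.018,-17.6)
E
```

```text
clock: 3.7
tool_pos: [0.5205, 0.3328, 0.0182]
tool_rot: [0.417, 0.572, 0.417, -0.571]
ft_force: [-0.7, -1.8, 5.3]
width: 0.0148
heading now -17.7 shift [ 0.02 13.45 17.22] j [ 0.38  0.74  1.41 -0.    0.99  0.69] F [-0.7 -1.8  5.3] w 0.0148
turn (rad, tool x down: negative of world yaw) -0.002202017537340351 or 3.139390636052453
```

```bash
python3 -m jog '[[[1,0,1.2,1.5,0],[1,0,1.2,1.5,0],[1,0,1.2,1.5,0],[1,0,1.2,1.5,0],[1,0,1.2,1.5,0],[1,0,1.2,1.5,0],[1,0,1.2,1.5,0],[1,0,1.2,1.5,0],[1,0,1.2,1.5,0],[1,0,1.2,1.5,0],[1,0,1.2,1.5,0],[1,0,0,0,0]]]'
python3 - <<'E'
from h import *
go(.5962,.1278,.018,-17.6)
p,d=r.read_camera("wrist");cv2.imwrite("pics/w2.png",p)
E
```

```text
clock: 4.9
tool_pos: [0.5972, 0.1337, 0.0182]
tool_rot: [0.418, 0.571, 0.417, -0.57]
ft_force: [0.8, -5.0, 4.8]
width: 0.0153
heading now -17.6 shift [0.02 0.08 0.6 ] j [ 0.03  0.73  1.43 -0.    0.97  0.34] F [ 0.8 -5.   4.8] w 0.0153
turn (rad, tool x down: negative of world yaw) 0.000649047082013898 or -3.140943606507779
```

View pics/w2.png

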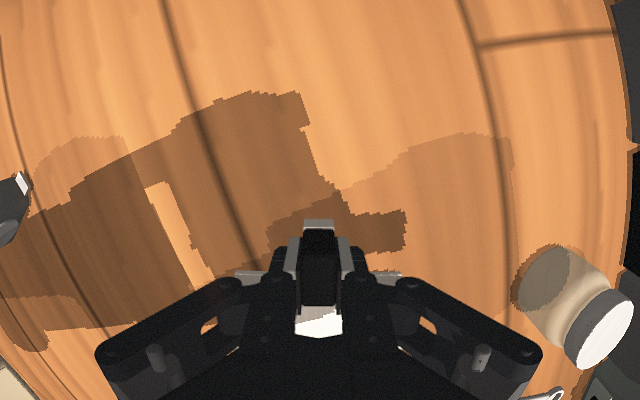

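```bash
python3 -m jog '[[[1,0,0,0.6,0],[1,0,0,0,0],[0,0,0,0,0],[0,0,0,0,0],[0,0,0,0,0],[0,-1,0,0,0],[0,-3,0,0,0],[0,-5,0,0,0],[0,-5,0,0,0],[0,-5,0,0,0],[0,-5,0,0,0],[0,0,0,0,0]]]'
python3 - <<'E'
from h import *
np.set_printoptions(precision=4,suppress=True)
go(.60,.04,.27,-17.6)
for n in("top","side"):
    p,d=r.read_camera(n);cv2.imwrite(f"pics/{n}1.png",p);np.save(n+"1.npy",d)
E
```

```text
clock: 6.15
tool_pos: [0.5958, 0.1302, 0.2656]
tool_rot: [0.42, 0.574, 0.415, -0.567]
ft_force: [-0.7, 0.1, 0.5]
width: 0.0851
heading now -17.6 shift [-0.44  3.12  8.47] j [0.02 0.48 1.17 0.   1.48 0.33] F [-0.7  0.1  0.5] w 0.0851
turn (rad, tool x down: negative of world yaw) 0.0006373206106116265 or -3.140955332979182
```

```bash
python3 -m jog '[[[0,0,0,4.7,0],[0,0,0,4.7,0],[0,0,0,4.9,0],[0,0,0,0,0],[0,0,0,0,0]]]'
cat > vis.py <<'E'
from h import *
import sys
np.set_printoptions(precision=4,suppress=True)
go(.551,-.014,.262,-17.6)
c=r.get_calibration("wrist");p,d=r.read_camera("wrist");cv2.imwrite(f"pics/{sys.argv[1]}.png",p);np.save(sys.argv[1]+".npy",d);W=fcloud(d,c);np.save(sys.argv[1]+"W.npy",W)
print("proj mouth",fproj((.5513,-.0139,.15),c))
E
python3 vis.py w3
python3 - <<'E'
from h import *
np.set_printoptions(precision=4,suppress=True)
W=np.load("w3W.npy").reshape(-1,3);print(W[(W[:,2]>.0)].shape)
near=(abs(W[:,0]-.55)<.12)&(abs(W[:,1]+.04)<.12)
for z0,z1,n in[(.098,.104,"jaws"),(.12,.17,"barrel")]:
    q=W[near&(W[:,2]>z0)&(W[:,2]<z1)];print(n,len(q),q.mean(0),cv2.minAreaRect(q[:,:2].astype(np.float32)*1000))
T=cloud("top",np.load("top1.npy"));q=T[:,:].reshape(-1,3);q=q[(q[:,2]>.024)&(q[:,2]<.034)&(abs(q[:,0]-.575)<.11)&(abs(q[:,1]-.08)<.1)]
print("tray",len(q),cv2.minAreaRect(q[:,:2].astype(np.float32)*1000))
E
```

```text
clock: 6.75
tool_pos: [0.5503, -0.0069, 0.2562]
tool_rot: [-0.416, -0.57, -0.418, 0.571]
ft_force: [0.1, 1.0, -0.3]
width: 0.0856
heading now -17.7 shift [-0.58  0.28  0.66] j [-0.23  0.35  1.38  0.    1.41  0.08] F [ 0.1  1.  -0.3] w 0.0856
turn (rad, tool x down: negative of world yaw) -0.0016429993316199331 or 3.139949654258173
proj mouth [320.6935 202.6227]
(124935, 3)
jaws 2487 [ 0.5368 -0.0679  0.0994] ((534.5686645507812, -69.47529602050781), (64.28125762939453, 67.01298522949219), 72.0595703125)
barrel 1830 [ 0.5488 -0.0075  0.1393] ((547.13623046875, -19.399002075195312), (73.68777465820312, 33.70136642456055), 71.48881530761719)
tray 150 ((558.4450073242188, 37.65184020996094), (184.7521514892578, 115.32967376708984), 60.66018295288086)
```

View pics/w3.png

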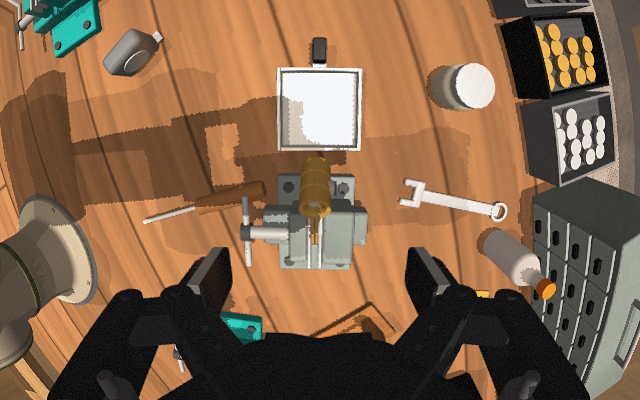

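```bash
python3 - <<'E'
from h import *
np.set_printoptions(precision=4,suppress=True)
p=cv2.imread("pics/w3.png");cv2.imwrite("pics/w3c.png",cv2.resize(p[145:255,265:375],None,fx=5.4,fy=5.4,interpolation=cv2.INTER_CUBIC))
# fit cylinder axis with known tilt: unknown yaw a, point on axis, radius 14mm
W=np.load("w3W.npy");q=W[150:225,295:335].reshape(-1,3)
from scipy.optimize import least_squares
q=q[(q[:,2]>.115)&(q[:,2]<.165)]
def f(v,q):
    a=v[0];s,cc=np.sin(np.radians(35)),np.cos(np.radians(35));y=np.array([-np.sin(a),np.cos(a),0]);z=-s*y+cc*np.array([0,0,1])
    o=np.array([v[1],v[2],.15]);e=(q-o);h=e@z;return np.linalg.norm(e-np.outer(h,z),axis=1)-.014,h
v=[np.radians(-18),.55,-.014]
for k in range(4):
    R,h=f(v,q);m=(abs(R)<(.006 if k<2 else .003))&(h<-.004)&(h>-.048)
    v=least_squares(lambda v:f(v,q[m])[0],v,loss="soft_l1",f_scale=.001).x;print(np.degrees(v[0]),v[1:],m.sum(),np.abs(f(v,q[m])[0]).mean())
R,h=f(v,q);m=abs(R)<.0025;print("h range",np.percentile(h[m],[0,1,5,50,95,99,100]))
# mouth annulus points: R between -7 and -1 mm, h near 0
m=(R<-.002)&(R>-.006);print("top face h",np.median(h[m]),m.sum(),np.percentile(h[m],[10,50,90]))
E
```

```text
-17.26091365142836 [ 0.5451 -0.0195] 787 0.0010254647106964917
-17.847589310004967 [ 0.5443 -0.0198] 1249 0.0007083640163374403
-18.716161913983516 [ 0.544  -0.0197] 1203 0.0005084330653350724
-18.792864179095762 [ 0.5439 -0.0197] 1204 0.0005035518120240742
h range [-0.0525 -0.0505 -0.0468 -0.0214 -0.0022 -0.0017 -0.0009]
top face h -0.0025215863405080754 215 [-0.0042 -0.0025 -0.0017]
```

View pics/w3c.png

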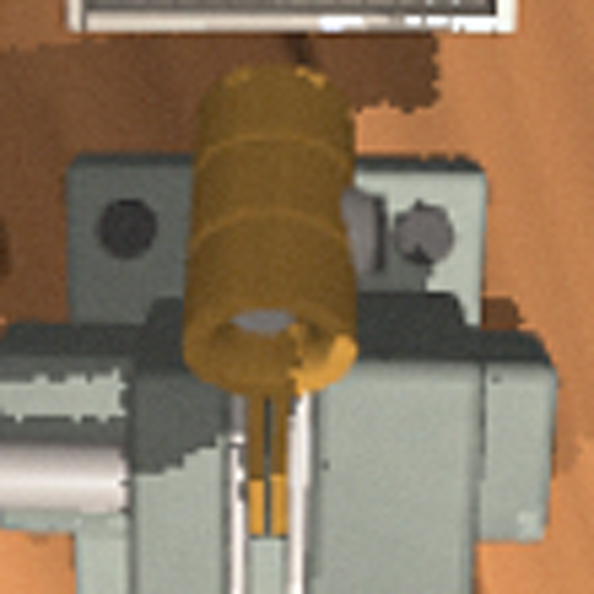

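```bash
python3 -m jog '[[[0,0,0.2,-4.8,0],[0,0,0,-4.8,0],[0,0,0,-4.8,0],[0,3,0,0,0],[0,4,0,0,0],[0,4,0,0,0],[0,4,0,0,0],[0,4,0,0,0],[0,3,0,0,0],[0,1.4,0,0,0],[0,0,0,0,0],[1,0,0,0,0]]]'
python3 -m jog '[[[1,0,0,0,0],[1,0,0,0,0],[1,0,0,0,0],[1,0,0,0,0]]]'
python3 - <<'E'
from h import *
g=np.array([.5696,.0559])+.07*np.array([.302,.953]);go(g[0],g[1],.018)
E
```

```text
clock: 8.0
tool_pos: [0.597, 0.1309, 0.0245]
tool_rot: [0.418, 0.571, 0.418, -0.57]
ft_force: [0.2, -0.9, 0.6]
width: 0.0733
clock: 8.4
tool_pos: [0.5965, 0.1304, 0.0241]
tool_rot: [0.418, 0.571, 0.417, -0.57]
ft_force: [0.3, 0.9, 0.0]
width: 0.015
heading now -17.6 shift [ 0.61 -0.32  0.92] j [0.02 0.72 1.44 0.   0.99 0.33] F [0.3 0.9 0. ] w 0.015
```

```bash
python3 -m jog '[[[1,0,-0.1,0.3,0],[1,0,-0.1,0.3,0],[1,0,-0.1,0.3,0],[1,0,0,0,0],[0,0,0,0,0],[0,0,0,0,0],[0,0,0,0,0],[0,-2,0,0,0],[0,-5,0,0,0],[0,-5,0,0,0],[0,-5,0,0,0],[0,-5,0,0,0]]]'
python3 - <<'E'
from h import *
go(.506,-.296,.26,19.5)
E
```

```text
clock: 9.6
tool_pos: [0.5902, 0.1224, 0.2452]
tool_rot: [-0.418, -0.57, -0.418, 0.571]
ft_force: [1.5, 0.0, 0.2]
width: 0.0856
heading now -17.6 shift [-1.47  4.63 42.43] j [ 0.01  0.48  1.22 -0.    1.44  0.32] F [1.5 0.  0.2] w 0.0856
turn (rad, tool x down: negative of world yaw) -0.6474767927156563 or 2.4941158608741367
```

```bash
python3 -m jog '[[[0,-0.2,0.5,4.2,0],[0,-0.2,0.5,4.2,0],[0,-0.2,0.5,4.2,0],[0,-0.2,0.5,4.2,0],[0,-0.2,0.5,4.2,0],[0,-0.2,0.5,4.2,0],[0,-0.2,0.5,4.2,0],[0,0,0.4,4.2,0],[0,0,0.4,4.2,0],[0,0,0.4,4.2,0],[0,0,0,0,-0.13],[0,0,0,0,-0.13]]]'
python3 -m jog '[[[0,0,0,0,-0.13],[0,0,0,0,-0.13],[0,0,0,0,-0.13],[0,0,0,0,0]]]'
python3 - <<'E'
from h import *
np.set_printoptions(precision=4,suppress=True)
go(.506,-.296,.13,19.5)
c=r.get_calibration("wrist");p,d=r.read_camera("wrist");cv2.imwrite("pics/w4.png",p)
W=fcloud(d,c);np.save("w4W.npy",W);Q=W.reshape(-1,3);near=(abs(Q[:,0]-.506)<.09)&(abs(Q[:,1]+.296)<.09)
for z0,z1,n in[(.006,.016,"base"),(.113,.121,"post/collar"),(.165,.176,"handle")]:
    q=Q[near&(Q[:,2]>z0)&(Q[:,2]<z1)];print(n,len(q),q.mean(0) if len(q) else 0,cv2.minAreaRect(q[:,:2].astype(np.float32)*1000) if len(q) else 0)
p[:] = p; print(fproj((.506,-.2957,.172),c))
E
```

```text
clock: 10.8
tool_pos: [0.5078, -0.2932, 0.2566]
tool_rot: [-0.488, -0.511, -0.489, 0.511]
ft_force: [0.1, -0.2, -0.1]
width: 0.0849
clock: 11.2
tool_pos: [0.5084, -0.2919, 0.257]
tool_rot: [0.578, 0.407, 0.578, -0.407]
ft_force: [0.4, -0.2, 0.4]
width: 0.0854
heading now 19.7 shift [12.7  -0.35  0.31] j [-0.72  0.44  1.26 -0.    1.45 -1.06] F [ 0.4 -0.2  0.4] w 0.0854
turn (rad, tool x down: negative of world yaw) 0.0036750516403135885 or -3.1379176019494794
base 3760 [ 0.502  -0.2877  0.0103] ((514.1878051757812, -293.8544616699219), (132.59420776367188, 79.41566467285156), 21.275423049926758)
post/collar 1284 [ 0.5339 -0.2866  0.1159] ((518.1168212890625, -294.2706604003906), (94.04093170166016, 49.75593185424805), 19.333383560180664)
handle 546 [ 0.5054 -0.2978  0.1698] ((505.77191162109375, -298.59033203125), (18.07471466064453, 18.979684829711914), 19.34364128112793)
[312.9411 205.7716]
```

View pics/w4.png

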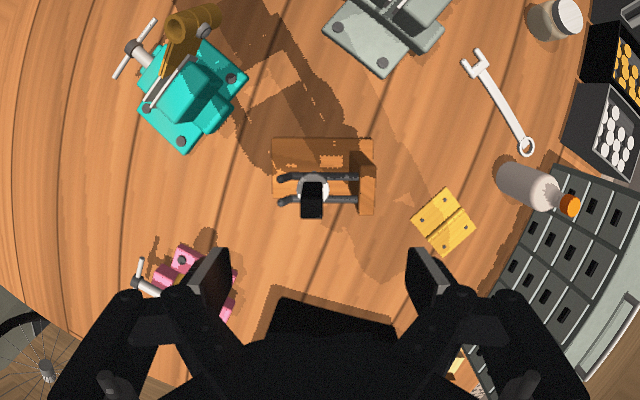

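```bash
python3 -m jog '[[[0,3,-0.5,0.5,0],[0,3,0,0,0],[0,3,0,0,0],[0,2.4,0,0,0],[0,1,0,0,0],[0,0,0,0,0],[1,0,0,0,0],[1,0,0,0,0],[1,0,0,0,0],[1,0,0,0,0],[1,0,0,0,0],[1,0,0,0,0]]]'
python3 -m jog '[[[1,-0.5,0,0,0],[1,-2,0,0,0],[1,-3,0,0,0],[1,-4,0,0,0],[1,-4,0,0,0],[1,-2,0,0,0],[1,0,0,0,0]]]'
python3 - <<'E'
from h import *
go(.5443,-.0186,.25,-18.8)
p,d=r.read_camera("side");cv2.imwrite("pics/s2.png",p)
E
```

```text
clock: 12.45
tool_pos: [0.5057, -0.2985, 0.1337]
tool_rot: [0.578, 0.407, 0.578, -0.407]
ft_force: [0.2, -1.2, 2.0]
width: 0.0177
clock: 13.15
tool_pos: [0.5061, -0.2988, 0.2914]
tool_rot: [0.58, 0.407, 0.576, -0.408]
ft_force: [0.3, -0.1, -2.1]
width: 0.0174
heading now 19.7 shift [  4.05  13.01 -25.12] j [-0.73  0.42  1.19  0.    1.52 -1.08] F [ 0.3 -0.1 -2.1] w 0.0174
turn (rad, tool x down: negative of world yaw) 0.6711788179774675 or -2.4704138356123257
```

```bash
python3 -m jog '[[[1,0,0,0,0.13],[1,0,0,0,0.13],[1,0,0,0,0.13],[1,0,0,0,0.13],[1,0,0,0,0.143],[1,0,0,0,0]]]'
cat >> h.py <<'E'
M=np.array([.5443,-.0186,.15]);A=np.radians(-18.3);U=np.array([-np.sin(A),np.cos(A)]);X=np.array([np.cos(A),np.sin(A)])
def rel():
    "grasp point in the vise axes relative to the mouth, mm: x_v,y_v,z"
    s,R=state();g=s["tool_pos"]+np.array([0,0,.019])-M;return np.array([g[:2]@X,g[:2]@U,g[2]])*1000
def tgt(y,z,x=0):
    g=M[:2]+U*y/1000+X*x/1000;print("rel",rel().round(1));go(g[0],g[1],.15+z/1000-.019,-18.3)
E
python3 -c "
from h import *
tgt(45,160)"
```

```text
clock: 13.8
tool_pos: [0.5052, -0.298, 0.2864]
tool_rot: [-0.412, -0.573, -0.415, 0.574]
ft_force: [0.1, 0.5, -1.1]
width: 0.0171
rel [  50.6 -277.6  155.4]
heading now -18.4 shift [ -0.41  -5.12 -32.25] j [-0.73  0.42  1.2  -0.    1.52 -0.41] F [ 0.1  0.5 -1.1] w 0.0171
turn (rad, tool x down: negative of world yaw) -0.0019314264813197768 or 3.1396612271084736
```

View pics/s2.png

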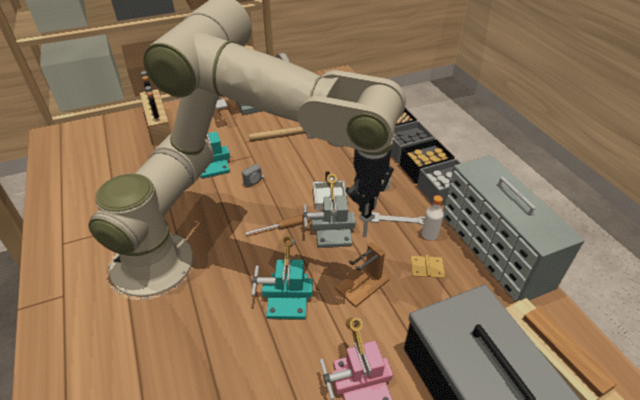

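```bash
python3 -m jog '[[[1,0,-0.6,-4,0],[1,0,-0.6,-4,0],[1,0,-0.6,-4,0],[1,0,-0.6,-4,0],[1,0,-0.6,-4,0],[1,0,-0.6,-4,0],[1,0,-0.6,-4,0],[1,0,-0.9,-4.3,0],[1,0,0,0,0],[1,0,0,0,0]]]'
python3 -c "
from h import *
tgt(45,86)
p,d=r.read_camera('wrist');cv2.imwrite('pics/w5.png',p)"
```

```text
clock: 14.8
tool_pos: [0.5585, 0.0249, 0.2872]
tool_rot: [-0.415, -0.572, -0.416, 0.573]
ft_force: [-0.5, -0.2, -1.7]
width: 0.0171
rel [ -0.2  45.8 156.2]
heading now -18.1 shift [7.02 0.03 0.07] j [-0.16  0.36  1.29 -0.    1.49  0.15] F [-0.5 -0.2 -1.7] w 0.0171
turn (rad, tool x down: negative of world yaw) 0.004056581623909605 or -3.137536071965884
```

View pics/w5.png

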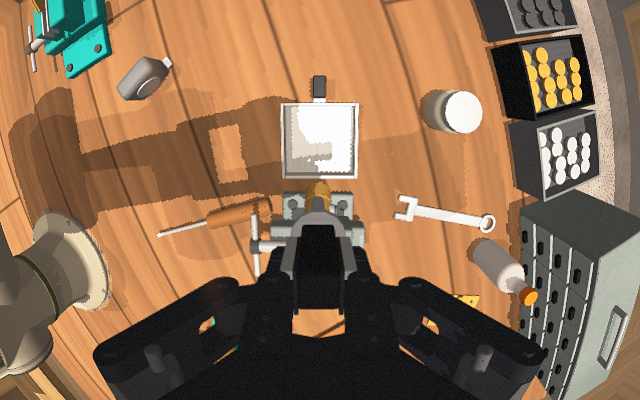

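```bash
python3 -m jog '[[[1,2,0,0,0],[1,2,0,0,0],[1,2,0,0,0],[1,1,0,0,0],[1,0,0,0,0],[1,0,0,0.4,0],[1,0,0,0.4,0],[1,0,0,0.4,0],[1,0,0,0.4,0],[1,0.1,0,0.6,0],[1,0.1,0,0.6,0],[1,0,0,0,0]]]'
python3 -c "
from h import *
tgt(6,81)"
```

```text
clock: 16.05
tool_pos: [0.5503, -0.0023, 0.2177]
tool_rot: [0.414, 0.574, 0.414, -0.572]
ft_force: [0.2, 2.5, 5.5]
width: 0.0175
rel [ 0.5 17.4 86.7]
heading now -18.4 shift [ 0.57 -0.05  1.14] j [-0.22  0.38  1.44  0.    1.32  0.1 ] F [0.2 2.5 5.5] w 0.0175
turn (rad, tool x down: negative of world yaw) -0.0009402465642163278 or 3.140652407025577
```

```bash
python3 -m jog '[[[1,0.2,0,0.6,0],[1,0.2,0,0.6,0],[1,0.2,0,0.5,0],[1,0.2,0,0.5,0],[1,0.2,0,0.4,0],[1,0,0,0,0]]]'
python3 -c "
from h import *
tgt(-23.3,66.4)"
```

```text
clock: 16.65
tool_pos: [0.5424, -0.0271, 0.2076]
tool_rot: [0.414, 0.575, 0.413, -0.572]
ft_force: [1.0, 2.2, 4.9]
width: 0.0171
rel [ 0.9 -8.6 76.6]
heading now -18.4 shift [ 1.02 -0.09  1.47] j [-0.27  0.37  1.48  0.    1.29  0.05] F [1.  2.2 4.9] w 0.0171
turn (rad, tool x down: negative of world yaw) -0.0011558900967357244 or 3.140436763493057
```

```bash
python3 -m jog '[[[1,0.2,-0.05,0.35,0],[1,0.2,0,0.35,0],[1,0.2,0,0.35,0],[1,0.2,0,0.3,0],[1,0.2,0,0.1,0],[1,0,0,0,0]]]'
python3 -c "
from h import *
tgt(-23.3,66.4)
c=r.get_calibration('side');f=200/np.tan(np.radians(c['vertical_fov']/2))
p,d=r.read_camera('side')
q=c['R']@M+c['t'];u,v=int(c['cx']+f*q[0]/q[2]),int(c['cy']+f*q[1]/q[2]);print(u,v)
cv2.imwrite('pics/s3.png',cv2.resize(p[v-60:v+40,u-60:u+60],None,fx=5.5,fy=5.5,interpolation=cv2.INTER_CUBIC))"
```

```text
clock: 17.25
tool_pos: [0.5374, -0.0405, 0.1974]
tool_rot: [0.414, 0.574, 0.413, -0.572]
ft_force: [2.3, 2.9, 4.2]
width: 0.0172
rel [  0.4 -23.   66.4]
heading now -18.4 shift [ 0.   -0.04  0.03] j [-0.29  0.37  1.51  0.    1.26  0.03] F [2.3 2.9 4.2] w 0.0172
turn (rad, tool x down: negative of world yaw) -0.0010196158451062315 or 3.1405730377446868
332 177
```

View pics/s3.png

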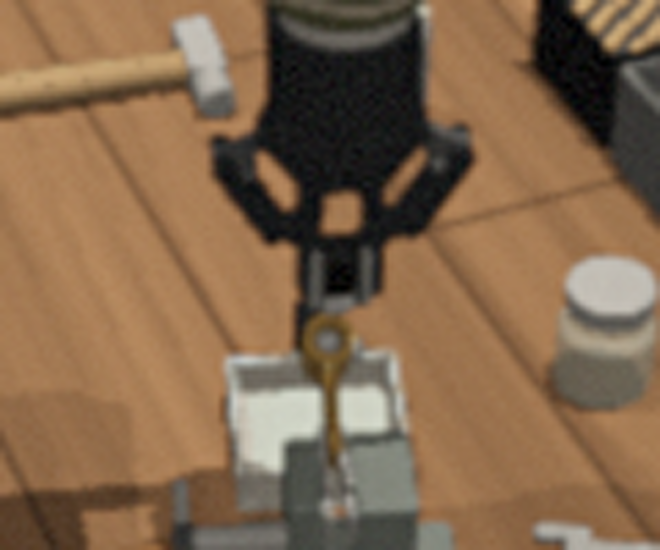

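```bash
for i in 1; do python3 -m jog '[[[1,0.05,0,0.07,0],[1,0,0,0,0]]]'; done; python3 -m jog '[[[1,0.05,0,0.07,0],[1,0,0,0,0]]]'; python3 -m jog '[[[1,0.05,0,0.07,0],[1,0,0,0,0]]]'
python3 -c "
from h import *
g=rel();s,c=.5736,.8192
print(g,'y_h',g[1]*c+g[2]*s,'z_h',-g[1]*s+g[2]*c)"
```

```text
clock: 17.5
tool_pos: [0.5371, -0.0412, 0.1967]
tool_rot: [0.414, 0.574, 0.413, -0.573]
ft_force: [2.4, 2.5, 4.9]
width: 0.0173
clock: 17.7
tool_pos: [0.5369, -0.0418, 0.1963]
tool_rot: [0.414, 0.574, 0.413, -0.573]
ft_force: [1.8, 1.9, 5.0]
width: 0.017
clock: 17.9
tool_pos: [0.5367, -0.0424, 0.1958]
tool_rot: [0.414, 0.574, 0.413, -0.572]
ft_force: [2.3, 3.8, 6.3]
width: 0.0175
[  0.25656423 -25.01127726  64.82965894] y_h 16.697054040404144 z_h 67.45492523966908
```

```bash
python3 -m jog '[[[1,0.05,0,0.07,0],[1,0,0,0,0]]]'; python3 -m jog '[[[1,0.05,0,0.07,0],[1,0,0,0,0]]]'
python3 - <<'E'
from h import *
np.set_printoptions(precision=4,suppress=True)
# estimate punch tilt from side & wrist depth: points near the handle/collar in vise axes
c=r.get_calibration("wrist");p,d=r.read_camera("wrist");W=fcloud(d,c).reshape(-1,3)
p2,d2=r.read_camera("side");S=cloud("side",d2).reshape(-1,3)
np.savez("tilt.npz",W=W,S=S);cv2.imwrite("pics/w6.png",p);cv2.imwrite("pics/s4.png",p2)
g=rel();s_,c_=.5736,.8192
print(g,'y_h',g[1]*c_+g[2]*s_,'z_h',-g[1]*s_+g[2]*c_)
for n,Q in(("wrist",W),("side",S)):
    e=Q-M;V=np.stack([e[:,:2]@X,e[:,:2]@U,e[:,2]],1)*1000
    k=(abs(V[:,0])<30)&(V[:,1]>-70)&(V[:,1]<80)&(V[:,2]>-60)&(V[:,2]<110);V=V[k];col=(p if n=="wrist" else p2).reshape(-1,3)[k]
    H=np.stack([V[:,0],V[:,1]*c_+V[:,2]*s_,-V[:,1]*s_+V[:,2]*c_],1)
    m=(H[:,1]>2)&(H[:,2]>2)&(H[:,2]<45)
    print(n,m.sum())
    o=np.argsort(H[m][:,2])[::max(1,m.sum()//45)]
    print(np.c_[H[m][o],col[m][o]].round(1))
E
```

```text
clock: 18.1
tool_pos: [0.5365, -0.0431, 0.1953]
tool_rot: [0.414, 0.574, 0.413, -0.572]
ft_force: [2.4, 3.4, 5.0]
width: 0.0176
clock: 18.3
tool_pos: [0.5362, -0.0438, 0.1948]
tool_rot: [0.414, 0.574, 0.413, -0.573]
ft_force: [0.9, 2.7, 5.6]
width: 0.0174
[  0.2524 -26.4502  63.7571] y_h 14.903047271539293 z_h 67.401682713775
wrist 2474
[[  2.5  23.8   2.  105.  109.  112. ]
 [  2.5  22.4   4.5 103.  108.  113. ]
 [  4.7  21.7   6.9  97.  102.  106. ]
 [  0.3  22.9   9.6 105.  107.  113. ]
 [ -0.2  22.6  11.6  99.  104.  110. ]
 [ -3.   32.5  24.4 102.  105.  109. ]
 [ 12.2  29.8  25.2 135.  140.  147. ]
 [  6.6  32.8  26.  100.  106.  112. ]
 [ 10.1  31.9  26.5  94.   98.  102. ]
 [ 13.2  28.1  27.  141.  147.  154. ]
 [  6.6  32.6  27.7 105.  111.  116. ]
 [  0.4  33.8  28.2 106.  111.  118. ]
 [  4.2  32.9  28.7 112.  116.  123. ]
 [ 14.1  27.5  29.1 135.  141.  148. ]
 [  7.   32.9  29.3 108.  112.  118. ]
 [  4.3  27.9  29.4 108.  112.  118. ]
 [-12.8  21.   29.5 108.  113.  123. ]
 [-10.   25.8  29.6 113.  120.  122. ]
 [ -7.4  27.4  29.7 108.  112.  118. ]
 [ -7.4  29.   29.7 
[... 1200 characters left out ...]
 -5.6  10.   29.8  75.   80.   84. ]
 [  5.6   6.5  29.8 103.  111.  116. ]
 [ -0.3   3.9  29.8  89.   96.  102. ]
 [ -0.2   6.5  30.9 106.  113.  115. ]
 [  2.6   6.3  31.1 111.  116.  118. ]
 [ -3.1   6.6  31.2 104.  109.  113. ]
 [  8.7  11.8  31.4  54.   56.   59. ]
 [ -2.9   9.4  31.5  90.   95.   96. ]
 [ -0.1   9.2  31.8 101.  107.  110. ]
 [ -6.2   3.6  32.   79.   90.   95. ]
 [ -6.    6.5  32.1  92.   96.  100. ]
 [  2.6   8.7  33.2 103.  110.  112. ]
 [ -3.5   3.1  33.4  89.   97.  102. ]
 [  5.3   8.3  34.4 103.  107.  109. ]
 [  2.4  10.4  37.8  53.   57.   58. ]
 [ -3.3  10.6  38.3  43.   43.   46. ]
 [ -0.7   9.6  41.3  49.   52.   54. ]
 [  4.9   9.3  41.3  54.   58.   62. ]]
```

```bash
cat > fit.py <<'E'
from h import *
from scipy.optimize import least_squares
np.set_printoptions(precision=3,suppress=True)
s_,c_=.5736,.8192
def fit(Q,zoff=0,p=None):
    e=Q-M;V=np.stack([e[:,:2]@X,e[:,:2]@U,e[:,2]],1)*1000
    H=np.stack([V[:,0],V[:,1]*c_+V[:,2]*s_,-V[:,1]*s_+V[:,2]*c_],1)
    return H
if __name__=="__main__":
    H=fit(np.load("tilt.npz")["W"])
    h=H[(abs(H[:,0])<6)&(H[:,1]>24)&(H[:,1]<30)&(H[:,2]>32)&(H[:,2]<50)];print("handle face",len(h),np.polyfit(h[:,2]-38,h[:,1],1))
    k=H[(abs(H[:,0])<6)&(H[:,1]>19.)&(H[:,1]<26)&(H[:,2]>2)&(H[:,2]<21)];print("shank",len(k))
    for _ in range(2):
        f=lambda v:np.hypot(k[:,0]-v[0],k[:,1]-v[1]-v[2]*(k[:,2]-10))-5
        v=least_squares(f,[0,18,0],loss="soft_l1",f_scale=.5).x
    print("shank axis x,y_h,slope",v,abs(f(v)).mean())
    w=H[(H[:,1]>20)&(H[:,1]<35)&(H[:,2]>22)&(H[:,2]<32)];print("collar",len(w),np.percentile(w[:,0],[1,50,99]),np.percentile(w[:,2],[1,10,50,90,99]))
E
python3 fit.py
```

```text
handle face 800 [ 0.003 27.059]
shank 246
shank axis x,y_h,slope [ 1.559 17.969  0.001] 0.31871808435826815
collar 1144 [-13.058   1.352  15.894] [24.024 25.841 29.532 30.445 31.703]
```

```bash
python3 -m jog '[[[1,-0.12,0,-0.16,0],[1,-0.63,0,0.44,0],[1,-0.63,0,0.44,0],[1,-0.63,0,0.44,0],[1,-0.63,0,0.44,0],[1,-0.63,0,0.44,0],[1,-0.63,0,0.44,0],[1,0.4,-0.05,0.57,0],[1,0.4,-0.05,0.57,0],[1,0.4,-0.05,0.57,0],[1,0,0,0,0],[1,0,0,0,0]]]'
cat > m.py <<'E'
from fit import *
import sys
c=r.get_calibration("wrist");p,d=r.read_camera("wrist");cv2.imwrite(f"pics/{sys.argv[1]}.png",p);W=fcloud(d,c).reshape(-1,3)
H=fit(W);np.save(sys.argv[1]+"H.npy",H)
g=rel();print("gp x,y_h,z_h",g[0],g[1]*c_+g[2]*s_,-g[1]*s_+g[2]*c_,"F",state()[0]["ft_force"])
Z0=float(sys.argv[2]) # expected collar underside z_h
h=H[(abs(H[:,0])<6)&(abs(H[:,1]-9)<6)&(H[:,2]>Z0+8)&(H[:,2]<Z0+25)];print("handle face",len(h));
if len(h)>20: q=np.polyfit(h[:,2]-Z0,h[:,1],1);print("slope, axis y_h at collar",q[0],q[1]-9)
k=H[(abs(H[:,0])<6)&(H[:,1]>0)&(H[:,1]<9)&(H[:,2]>max(2,Z0-63))&(H[:,2]<Z0-3)];print("shank",len(k))
if len(k)>15:
    zm=k[:,2].mean();f=lambda v:np.hypot(k[:,0]-v[0],k[:,1]-v[1]-v[2]*(k[:,2]-zm))-5
    v=least_squares(f,[0,0,0],loss="soft_l1",f_scale=.5).x;print("shank axis x,y_h,slope at z",v,zm,"z_h min",np.percentile(k[:,2],[0,3]))
w=H[(H[:,1]>-16)&(H[:,1]<18)&(abs(H[:,0])<18)&(H[:,2]>Z0-5)&(H[:,2]<Z0+7)];print("collar",len(w),np.percentile(w[:,0],[1,50,99]),np.percentile(w[:,2],[1,10,50,90,99]))
b=H[(abs(H[:,0])<16)&(H[:,1]>9)&(H[:,1]<16)&(H[:,2]<-5)&(H[:,2]>-48)]
if len(b)>50:
    f=lambda v:np.hypot(b[:,0]-v[0]-v[2]*b[:,2],b[:,1]-v[1])-14
    print("barrel axis x,y_h, xslope",least_squares(f,[0,0,0],loss="soft_l1",f_scale=.5).x,len(b))
E
python3 m.py w7 71.5
```

```text
clock: 19.6
tool_pos: [0.5209, -0.0833, 0.2205]
tool_rot: [-0.414, -0.573, -0.414, 0.573]
ft_force: [-0.1, 0.2, -0.3]
width: 0.0172
gp x,y_h,z_h -1.8123511398925456 -4.705189550882579 112.8483186842138 F [-0.195  0.773 -1.319]
handle face 754
slope, axis y_h at collar 0.01153453142103003 -2.186591877618075
shank 792
shank axis x,y_h,slope at z [-0.658 -2.732  0.016] 37.15588547262312 z_h min [ 8.517 10.543]
collar 1454 [-15.733  -0.79   14.34 ] [69.701 71.491 75.013 75.916 78.321]
barrel axis x,y_h, xslope [-0.269 -0.977 -0.005] 767
```

```bash
python3 -m jog '[[[1,-0.12,0.04,-0.17,0],[1,0,0,0,0],[1,0.33,0,-0.23,0],[1,0.33,0,-0.23,0],[1,0.25,0,-0.17,0],[1,0.25,0,-0.17,0],[1,0.25,0,-0.17,0],[1,0,0,0,0]]]'
python3 m.py w8 55
```

```text
clock: 20.45
tool_pos: [0.525, -0.0723, 0.2076]
tool_rot: [-0.414, -0.573, -0.414, 0.573]
ft_force: [-0.2, -0.4, -1.2]
width: 0.0171
gp x,y_h,z_h -1.4736705073683134 -2.713962335613317 95.4918120067853 F [-0.611  0.343  0.052]
handle face 763
slope, axis y_h at collar 0.01307995602111358 -0.08860398200395814
shank 771
shank axis x,y_h,slope at z [-0.318 -0.509  0.019] 23.24458825656255 z_h min [2.048 3.286]
collar 1507 [-15.206  -0.391  14.495] [52.403 54.21  57.736 59.299 61.769]
barrel axis x,y_h, xslope [-0.205 -0.976 -0.002] 938
```

```bash
python3 -m jog '[[[1,0.2,0,-0.14,0],[1,0.2,0,-0.14,0],[1,0.2,0,-0.14,0],[1,0.2,0,-0.14,0]]]';  python3 -m jog '[[[1,0.2,0,-0.14,0],[1,0.2,0,-0.14,0],[1,0.2,0,-0.14,0],[1,0.2,0,-0.14,0]]]'
python3 m.py w9 35
```

```text
clock: 20.9
tool_pos: [0.5268, -0.067, 0.1997]
tool_rot: [0.414, 0.573, 0.414, -0.573]
ft_force: [-1.1, -1.8, 1.6]
width: 0.0171
clock: 21.3
tool_pos: [0.5284, -0.0616, 0.1915]
tool_rot: [-0.414, -0.573, -0.414, 0.573]
ft_force: [-2.6, -0.3, 0.5]
width: 0.0172
gp x,y_h,z_h -1.7216591506553076 -2.86740101464202 75.46505734339976 F [-0.596  0.492 -1.965]
handle face 763
slope, axis y_h at collar 0.0164784703013619 -0.16204391485360503
shank 425
shank axis x,y_h,slope at z [-0.576 -0.461  0.011] 12.45375560943446 z_h min [2.017 2.744]
collar 1481 [-15.613  -0.554  14.381] [32.664 34.628 38.016 39.258 41.794]
barrel axis x,y_h, xslope [-0.328 -0.975 -0.01 ] 1177
```

```bash
cat > tr.py <<'E'
from fit import *
import sys
c=r.get_calibration("wrist");p,d=r.read_camera("wrist");W=fcloud(d,c)
e=W-M;x=e[...,:2]@X*1000;y=e[...,:2]@U*1000;z=W[...,2]*1000
print(state()[0]["clock"],state()[0]["ft_force"])
m=(abs(x-0)<40)&(y>28.7+12)&(y<28.7+95)
q=np.c_[x[m],y[m]-28.7,z[m]]
print("tray interior pts",len(q),"z pct",np.percentile(q[:,2],[1,10,50,90,99]))
k=q[(q[:,2]>7)&(q[:,2]<24)];print("raised",len(k),np.percentile(k,[5,50,95],axis=0) if len(k) else "")
cv2.imwrite(f"pics/{sys.argv[1]}.png",p)
E
python3 tr.py t1
python3 -m jog '[[[1,0.2,0,-0.14,0],[1,0.2,0,-0.14,0],[1,0.2,0,-0.14,0],[1,0.2,0,-0.14,0]]]'
python3 tr.py t2
```

```text
21.4 [-1.684  0.809 -2.134]
tray interior pts 6168 z pct [ 0.7    1.543  2.698 14.25  28.88 ]
raised 794 [[-30.604  29.441   8.745]
 [ -5.078  60.791  13.388]
 [ 31.381  92.661  21.815]]
clock: 21.8
tool_pos: [0.5302, -0.0564, 0.1837]
tool_rot: [-0.414, -0.573, -0.414, 0.573]
ft_force: [-2.6, -0.1, 0.7]
width: 0.0173
21.85 [-1.454  0.42  -1.577]
tray interior pts 6530 z pct [ 0.741  1.54   2.663 14.157 28.815]
raised 829 [[-30.503  28.733   9.004]
 [ -5.554  59.636  13.578]
 [ 30.075  92.612  22.313]]
```

```bash
python3 -m jog '[[[1,0.2,0,-0.14,0],[1,0.2,0,-0.14,0],[1,0.2,0,-0.14,0],[1,0.2,0,-0.14,0],[1,0.2,0,-0.14,0],[1,0.2,0,-0.14,0],[1,0.2,0,-0.14,0],[1,0.2,0,-0.14,0]]]'
python3 -m jog '[[[1,0.1,0,-0.07,0],[1,0.1,0,-0.07,0],[1,0.1,0,-0.07,0],[1,0,0,0,0]]]'
python3 m.py w10 0
```

```text
clock: 22.65
tool_pos: [0.5338, -0.0458, 0.1677]
tool_rot: [-0.414, -0.573, -0.414, 0.573]
ft_force: [-4.8, 0.0, 0.7]
width: 0.0176
clock: 23.05
tool_pos: [0.5344, -0.0437, 0.1645]
tool_rot: [0.414, 0.573, 0.414, -0.573]
ft_force: [-2.0, 2.2, -2.4]
width: 0.0171
gp x,y_h,z_h -1.51450086576809 -2.7882485581426444 42.8965464392181 F [-2.478  1.849 -2.54 ]
handle face 748
slope, axis y_h at collar 0.019196062498649198 -0.19220937805382654
shank 0
collar 1519 [-15.483  -0.428  14.486] [-4.833 -0.581  4.909  5.756  6.522]
barrel axis x,y_h, xslope [-0.189 -1.    -0.004] 1767
```

```bash
for k in 1; do python3 -m jog '[[[1,0.05,0,-0.035,0],[1,0,0,0,0]]]' | grep -E "pos|force"; done;  python3 -m jog '[[[1,0.05,0,-0.035,0],[1,0,0,0,0]]]' | grep -E "pos|force"; python3 -m jog '[[[1,0.05,0,-0.035,0],[1,0,0,0,0]]]' | grep -E "pos|force"
```

```text
tool_pos: [0.5345, -0.0435, 0.1644]
ft_force: [-4.3, 0.7, -1.2]
tool_pos: [0.5346, -0.0433, 0.164]
ft_force: [-4.5, -0.6, 1.6]
tool_pos: [0.5347, -0.0433, 0.1639]
ft_force: [-7.0, -1.3, 4.2]
```

```bash
python3 -m jog '[[[1,0.08,0,-0.056,0],[1,0,0,0,0]]]' | grep -E "pos|force"; python3 -m jog '[[[1,0.08,0,-0.056,0],[1,0,0,0,0]]]' | grep -E "pos|force";  python3 m.py w11 0; python3 tr.py t3
```

```text
tool_pos: [0.5348, -0.0433, 0.1638]
ft_force: [-10.4, -4.1, 10.2]
tool_pos: [0.5349, -0.0433, 0.1637]
ft_force: [-14.1, -5.8, 15.6]
gp x,y_h,z_h -1.2111132401138054 -2.834106625274149 41.90640749788641 F [-14.175  -6.15   17.151]
handle face 753
slope, axis y_h at collar 0.016851152002283782 -0.1683655308160077
shank 0
collar 1504 [-15.361  -0.11   14.685] [-4.819 -0.406  4.065  4.953  6.784]
barrel axis x,y_h, xslope [-0.203 -0.997 -0.006] 1829
24.2 [-13.634  -5.94   16.323]
tray interior pts 8584 z pct [  0.766   1.616   2.807 304.526 304.526]
raised 905 [[-29.844  28.401   8.797]
 [ -4.75   58.797  13.667]
 [ 29.462  92.529  21.775]]
```

```bash
python3 -m jog '[[[1,-0.06,-0.03,0.03,0],[1,0,0,0,0],[0,0,0,0,0],[0,0,0,0,0],[0,0,0,0,0],[0,0,0,0,0],[0,-2,0,0,0],[0,-4,0,0,0],[0,-4,0,0,0],[0,0,0,0,0]]]';  python3 m.py w12 0; python3 tr.py t4
python3 - <<'E'
import cv2,numpy as np
p=cv2.imread("pics/t4.png");cv2.imwrite("pics/t4c.png",cv2.resize(p[40:260,210:430],None,fx=2.7,fy=2.7,interpolation=cv2.INTER_CUBIC))
E
```

```text
clock: 25.2
tool_pos: [0.5366, -0.0424, 0.2676]
tool_rot: [0.417, 0.575, 0.411, -0.571]
ft_force: [0.2, 0.2, 0.0]
width: 0.0854
gp x,y_h,z_h -0.7743618262857466 56.071956253268496 123.84476014927571 F [ 0.464 -0.03  -0.989]
handle face 235
slope, axis y_h at collar -0.00334070004797361 -2.56860072282398
shank 0
collar 627 [-15.923  -0.211  14.037] [-4.562 -2.311  4.203  5.282  6.573]
barrel axis x,y_h, xslope [-0.227 -0.981 -0.006] 670
25.3 [ 1.302 -0.271 -0.737]
tray interior pts 6285 z pct [  0.65    1.656   3.458 405.636 405.636]
raised 460 [[-28.435  29.365   7.753]
 [ -4.854  56.123  13.39 ]
 [ 28.699  92.682  20.95 ]]
```

View pics/t4c.png

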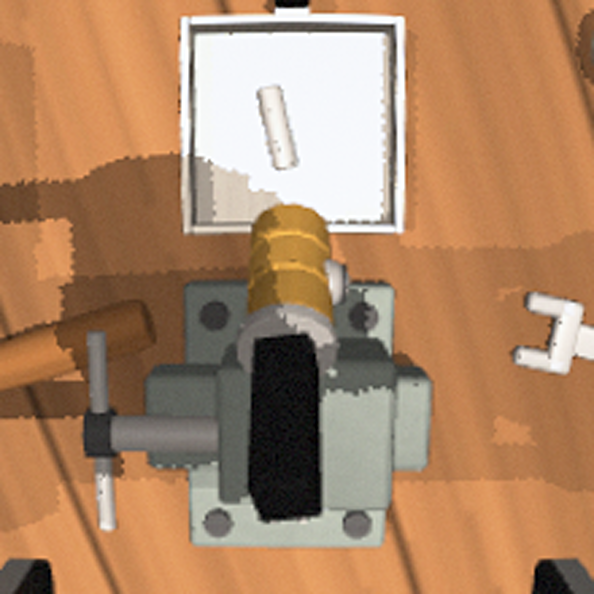

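```bash
python3 - <<'E'
import numpy as np
for n in("w11","w12"):
    H=np.load(n+"H.npy")
    k=H[(abs(H[:,0])<5)&(H[:,1]>0)&(H[:,1]<18)&(H[:,2]>-8)&(H[:,2]<9)]
    for z in np.arange(-8,8,1.): 
        q=k[(k[:,2]>=z)&(k[:,2]<z+1)]; print(n,z,len(q),q[:,1].round(1).tolist()[::max(1,len(q)//7)])
    f=H[(abs(H[:,0])<14)&(H[:,1]>9)&(H[:,1]<12)&(H[:,2]>2)&(H[:,2]<8)];print("face top",len(f),np.median(f[:,2]))
E
```

```text
w11 -8.0 32 [13.6, 13.0, 13.1, 12.6, 12.6, 12.4, 12.8, 11.8]
w11 -7.0 29 [13.6, 13.6, 13.5, 12.8, 12.9, 12.8, 12.1, 12.2]
w11 -6.0 26 [13.2, 12.6, 13.3, 12.6, 12.7, 12.5, 12.7, 12.0, 11.9]
w11 -5.0 28 [12.9, 13.0, 13.4, 12.9, 13.1, 12.8, 12.0]
w11 -4.0 21 [14.3, 13.1, 13.1, 12.5, 13.3, 13.3, 12.6]
w11 -3.0 1 [13.9]
w11 -2.0 4 [14.4, 14.3, 14.4, 14.8]
w11 -1.0 26 [15.3, 15.5, 15.6, 15.6, 14.9, 15.2, 14.7, 15.0, 14.7]
w11 0.0 28 [15.6, 15.4, 16.2, 15.4, 15.1, 14.9, 14.2]
w11 1.0 34 [15.9, 16.0, 16.4, 15.1, 15.3, 15.9, 15.1, 15.3, 14.2]
w11 2.0 34 [16.2, 15.7, 15.6, 16.3, 15.6, 15.6, 15.2, 15.2, 14.3]
w11 3.0 82 [15.8, 15.2, 14.5, 14.7, 13.0, 11.7, 9.9, 8.0]
w11 4.0 175 [16.5, 14.8, 14.0, 12.4, 11.9, 9.7, 9.0]
w11 5.0 24 [15.3, 10.1, 10.3, 8.5, 8.4, 8.7, 8.2, 8.7]
w11 6.0 29 [9.5, 10.1, 9.2, 8.8, 9.2, 9.0, 8.7, 8.3]
w11 7.0 37 [9.4, 8.9, 9.4, 8.9, 8.7, 8.3, 8.4, 7.9]
face top 275 4.326060999626515
w12 -8.0 7 [14.0, 12.6, 13.1, 12.8, 12.6, 12.7, 12.1]
w12 -7.0 11 [13.5, 13.8, 12.8, 12.5, 12.6, 13.0, 12.9, 12.7, 12.2, 12.3, 11.5]
w12 -6.0 5 [13.2, 13.6, 12.0, 12.8, 12.0]
w12 -5.0 10 [14.1, 13.1, 13.7, 13.2, 12.9, 13.4, 12.5, 12.2, 12.1, 11.4]
w12 -4.0 9 [13.8, 13.9, 14.3, 12.9, 12.8, 13.3, 12.8, 13.1, 12.3]
w12 -3.0 13 [13.9, 13.6, 13.6, 14.1, 13.0, 13.1, 13.3, 13.3, 13.0, 13.2, 12.2, 11.9, 11.4]
w12 -2.0 18 [13.7, 13.4, 12.6, 12.5, 13.0, 12.8, 12.0, 11.4, 11.5]
w12 -1.0 7 [13.3, 12.6, 12.9, 12.8, 12.5, 11.7, 11.7]
w12 0.0 9 [13.7, 13.2, 12.6, 12.0, 12.0, 12.6, 12.5, 12.2, 11.2]
w12 1.0 11 [13.0, 12.8, 13.0, 12.9, 12.3, 12.5, 12.6, 12.3, 12.4, 12.3, 12.1]
w12 2.0 5 [13.4, 13.0, 13.2, 12.3, 12.0]
w12 3.0 18 [13.8, 12.9, 12.7, 12.5, 13.0, 12.2, 12.1, 10.9, 6.3]
w12 4.0 54 [13.7, 12.5, 11.7, 10.0, 9.7, 8.6, 7.3, 5.7]
w12 5.0 29 [13.3, 11.1, 11.7, 9.9, 8.8, 7.7, 5.6, 4.9]
w12 6.0 8 [7.4, 7.8, 6.7, 6.5, 6.5, 5.2, 5.9, 5.8]
w12 7.0 9 [7.3, 6.4, 6.5, 6.8, 6.8, 6.7, 6.7, 5.3, 5.8]
face top 78 4.579878386402408
```

```bash
python3 -c "
from station import r
print(r.job_done(), r.observe()['clock'])"
```

```text
the job is handed in; nothing more can be done
the job is handed in; nothing more can be done
```

The pin is out of the hinge and lying in the tray, and the punch stands home in the barrel. I handed the job in at about 25.4 s of the 51 s limit.

**What I did**
- I slid the tray by its grip block to about 50 mm beyond the barrel's lower end, then nudged it about 8 mm closer after a better look.
- I lifted the punch straight up off the prongs. The tool can only turn about its own axis, so I tilted the punch to 35° in the grip by leaning its shank against the outside of the barrel.
- I then lined it up with the bore, pushed it home and let go.

**Last checks**
- **Pin:** the last wrist picture shows it lying in the middle of the tray, and nothing in view had been disturbed.
- **Punch:** pressing on its seat met firm resistance at about 20 N with no further movement. The collar's top face measured about 4.5 mm above the barrel mouth. With the camera's depth bias of roughly 1.4 mm, that agrees with the 6 mm collar thickness to within noise, and I saw no gap.
- **Arm:** clear of everything after release, with force near zero.

**What disagreed**
- The 6 to 12 N expected for driving the pin never showed in the readings I took, which were only 1 to 5 N at the ends of moves. The pin was out all the same.
- On release the punch shifted about 2 mm sideways within the bore's play. It stayed seated.

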